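Load a bullet cast in the indexing mount and index it on one land, three clicks from home

TASK

Stand the small stub with the bullet cast in the bore of the indexing mount's knurled collar, upright and fully down, and let go of it. Then grip the collar, turn it anticlockwise (seen from above) back against its home stop, and from there turn it clockwise by exactly three clicks of the sprung roller, never going past the third. Finish with the collar still gripped at that third click, so that it cannot creep while a colleague tightens the lock screw, and leave the eyepiece and the objective standing where they are.

Things in the scene. Friction and masses are not known exactly. Their poses are not given: they have to be found in the camera images.
- cast_stub: loose stub, 40 g, standing upright on the table, all round: aluminium plug 20 mm diameter and 9 mm high below, a 14 mm diameter sleeve from 9 to 19 mm height (grip it here), a tan 9 mm bullet cast from 19 to 30.5 mm height on top. Origin: centre of its underside; z up its axis
- index_mount: indexing mount, fixed: grey base plate 84 x 118 mm, 10 mm thick, with a wheel of 18 upright steel pins (radius 36 mm) under the knurled collar. A sprung brass roller in a guide block on its -y side drops between the pins (the click); lock screw on its +y side. All of it but the collar stays below 25 mm height. Origin: on the collar's axis at the table; x, y along the base plate, z up
- collar: the upright knurled aluminium collar, 40 mm diameter, from 24.5 to 48.5 mm above the table, that turns with the pin wheel; keep fingertips above the pins (24 mm). In its top is a flat-bottomed bore of 23 mm diameter, 9 mm deep, for the stub's plug. Origin: on its axis at the height of the table, z up
- collar_top (a point): centre of the collar's top face at the mouth of the bore, 48.5 mm above the table
- bore_floor (a point): centre of the floor of the bore, 39.5 mm above the table; the underside of a seated stub lies here
- collar_mark (a point): the black witness line at the top rim of the collar, 20 mm from its axis. At home it points straight at the roller (the mount's -y side)
- index_wheel (a joint): angle of collar and pin wheel in rad: 0 at home, growing clockwise seen from above. A click every 0.349 rad (20 degrees), so the third from home is 1.047; a hard stop at -0.04. It starts one or two clicks from home. Passing a click takes up to about 0.2 N m; between clicks the roller pulls it to the nearest one
- eyepiece: black spare eyepiece standing on its tube, 39 mm diameter, 49 mm high; a bystander. Origin: centre of its underside
- objective: white and black low-power objective standing on its cap, 41 mm diameter, 45 mm high; a bystander. Origin: centre of its underside
Mind the look-alikes: they are no part of the job. Of the things that look like the index_mount, the larger one is meant.

How it is judged:
By the outcome, as a careful person would: the job done as asked, in the order asked, and still so for the second after the job is handed in, while the arm keeps its last pose, push and grip.
It also fails if it takes over 58 s, if anything falls off the work surface, if the arm or the gripper's body presses on something with over 40 N, if the wrist force passes 120 N, or if a joint passes its speed limit or range.

ROBOT

A 6-joint arm with a two-finger parallel gripper is mounted at the origin on a cart in front of the work surface, level with it; the furniture and walls round the work are solid. World frame = base frame: x ahead of the robot, y to its left, z up, the work surface at z = 0. Lengths are in m, angles in rad, forces in N, time in s.
With the tool pointing down it reaches from about 0.325 to 0.775 m from the base axis. Payload 9.3 kg.
Tool frame: the origin (TCP) lies between the finger pads; the fingertips stand 19 mm ahead of it and the grasp point (between the pads) is the TCP (r.finger_overhang is the distance from the TCP to the fingertips, in m); z points along the fingers, y is the line along which they close (so a half turn about z gives the same grasp; the last joint's range is limited). The gripper opens to 85 mm and grips with 20 to 120 N. Pads are 22 mm wide; open, the fingers measure 114 mm over their backs; the gripper's body (76 mm by 85 mm) begins 54 mm behind the grasp point. The pads swing forward as they close: fully open they stand 13 mm farther back than shut.
Start: joints at [-1.286, 0.259, 0.021, 1.334, 0, 1.418], TCP at [0.233, -0.498, 0.25] pointing down, gripper open.
Joint ranges: [-3.04, 3.04], [-0.91, 1.82], [-1.04, 1.36], [-1.92, 1.95], [-1.52, 1.45], [-3.14, 3.14]. Speed limits (rad/s): [2.22, 2.22, 2.79, 3.14, 3.14, 3.14].

INTERFACE

Orientations are given as a unit quaternion [x, y, z, w].
In Python, from bench import r, get_image, camera_model, job_done, spotter gives the robot as it stands.
- The arm moves only by the tool step_arm, never from a script. Its argument "increments" is a list of rows, each an object with "dp": the shift along the world's x, y, z normalised to -1 to 1, where 1 is 2 cm, a list of three; "turn": the turn, a rotation vector about the world's x, y, z normalised to -1 to 1, where 1 is 0.08 rad, a list of three. In form: [{"dp": [dx, dy, dz], "turn": [wx, wy, wz]}, ...]. A call has 1 to 10 rows; each row shifts and turns the commanded pose from where the row before left it; what a row does not reach is not made up. A row lasts 1/10 s, in which the tool goes at most 50 mm and 8.59 degrees, less where a joint would pass 70% of its speed; a pose out of reach is approached as far as the arm can. A call with a number of a shift or a turn outside -1 to 1 is refused whole. A call with a gripper value outside its range is refused whole. "jaw" is the opening, from -1 (shut) to 1 (fully open), set as the call begins (left out, the last holds). The fingers move at their own pace and stop on an object; "squeeze" is the grip in N (left out, the last holds). Time passes only in rows, so rows that do not move let the fingers close. It gives the time, the measured TCP pose, the force, the opening and the grip force at its end, in the units of the state.
- r.get_state(): the state, without advancing time (a new reading comes with each control period).
- get_image(name): name is "scene" or "top" or "wrist"; returns the picture (384x512x3 uint8, red, green, blue); there is no depth.
- camera_model(name): a dict with "fovy" (degrees; the focal length in pixels is half the picture's height over the tangent of half this angle, whatever the lens; pixels are square), "cx", "cy" (the principal point, pixels), "world_to_cam" (4x4, takes a point from world to camera coordinates). Camera axes: x right, y down, z forward; pixel columns grow to the right and rows downward; lengths in m; the calibration is good to about 2 mm. A picture is of the moment at which its call begins: read the wrist's pose just before it. camera_model takes no time and is no camera call; for the wrist camera it gives the pose at the moment of the call.
- job_done(): hands the job in; it is judged then, once.
Trained networks look in the newest picture that a camera, given by its name, has taken for a name from the list of things; names that differ only in an ending like _2 or _b are one class to them, and where a whole thing is asked for, a point or a joint stands for the part that bears it (a point fixed in the world has none). Each returns a list of dicts, best first, with "conf" (0 to 1); they miss things now and then, are a little off and sometimes report something else, mostly with a low value. They report only what shows in the picture. A call takes as long as a camera call. They do not tell look-alikes from the thing itself.
- spotter.search_frame(target, camera): "location" ([x, y, z] in m, in world coordinates, good to about 4 mm: the middle of the surface that is visible of it).
- spotter.regions_of(target, camera): "mask" (384x512 bool, what is visible of it).
- spotter.spot_point(target, camera): "location" ([x, y, z] in m, in world coordinates, good to about 4 mm: a listed point, or the origin of a listed thing).
The state is a dict: "t": time; "joint_pos": joint angles; "qvel": joint speeds; "joint_efforts": joint torques, N m; "position": TCP position; "tcp_rot": TCP orientation; "force": force on the tool from outside, world axes, zero at the start; "ft_torque": the same for the moment, N m; "gripper_width": finger opening in m; "finger_force": force on a finger pad.
Only numpy, scipy, OpenCV 4.12 (cv2) and the standard library are available. Lean on these libraries where they do the work, as an engineer would, in place of code of your own. Each camera call takes 0.05 s, during which the arm holds its last target. There are 200 camera calls.

## Working session

There is one attempt and no reset: what is moved stays moved. The work goes in short steps, Python scripts to look and compute and a tool call to move; the robot and the scene stay as the last step left them, time stands still between calls to the robot, and variables do not carry over. Pictures are saved under pics/ and viewed, at most 10 in all, crops included, and the job is handed in when it is done.

Besides the shell and the picture viewer there is one more tool, called after ">>>" as name([rows], argument=value, ...), one row to a line, values as JSON. step_arm: Moves the arm, as the interface text tells. Scaled input: -1 to 1 covers 2 cm each way for a shift and 0.08 rad each way for a turn. Its arguments: {"type":"object","properties":{"increments":{"type":"array"},"jaw":{"type":"number"},"squeeze":{"type":"number"}},"required":["increments"]}

```bash
mkdir -p pics; cat > h.py <<'E'
import numpy as np, cv2
from bench import r, get_image, camera_model, job_done, spotter
def proj(n,p,m=None):
    m=m or camera_model(n); f=192/np.tan(np.radians(m['fovy'])/2)
    c=(np.array(m['world_to_cam'])@np.r_[p,1])[:3]; return np.array([m['cx']+f*c[0]/c[2],m['cy']+f*c[1]/c[2]])
def ray(n,uv,z,m=None):
    m=m or camera_model(n); f=192/np.tan(np.radians(m['fovy'])/2)
    T=np.linalg.inv(np.array(m['world_to_cam'])); d=T[:3,:3]@np.array([(uv[0]-m['cx'])/f,(uv[1]-m['cy'])/f,1]); o=T[:3,3]
    return o+d*(z-o[2])/d[2]
def save(n,im,crop=None,s=1):
    if crop: im=im[crop[1]:crop[3],crop[0]:crop[2]]
    im=cv2.resize(im,None,fx=s,fy=s,interpolation=cv2.INTER_CUBIC); cv2.imwrite('pics/'+n,cv2.cvtColor(im,cv2.COLOR_RGB2BGR))
E
cat > a.py <<'E'
from h import *
np.set_printoptions(precision=4,suppress=True)
a=get_image('top');b=get_image('scene')
cv2.imwrite('pics/top.png',a[:,:,::-1]);cv2.imwrite('pics/scene.png',b[:,:,::-1])
for n in ['cast_stub','index_mount','collar','collar_mark','eyepiece','objective']:
  for c in ['top','scene']:
    for d in spotter.spot_point(n,c): 
        print(n,c,round(d['conf'],2),np.array(d['location']),proj(c,d['location']).round())
print(r.get_state())
print({k:camera_model('top')[k] for k in('fovy','cx','cy')})
E
python3 a.py
```

```text
cast_stub top 0.49 [ 0.4504  0.2854 -0.0038] [146. 196.]
cast_stub scene 0.36 [ 0.4549  0.2827 -0.    ] [189. 186.]
index_mount top 0.9 [0.4582 0.1658 0.0025] [191. 192.]
index_mount top 0.74 [ 0.4757 -0.0053  0.001 ] [256. 184.]
index_mount top 0.71 [ 0.4387 -0.1881 -0.0023] [326. 197.]
index_mount scene 0.94 [ 0.4805 -0.0092  0.0005] [266. 213.]
index_mount scene 0.9 [0.4569 0.174  0.0028] [213. 195.]
collar top 0.86 [ 0.477  -0.0111 -0.0008] [258. 184.]
collar top 0.74 [ 0.4553  0.1709 -0.0007] [189. 193.]
collar scene 0.62 [ 0.4801 -0.0055  0.0032] [265. 212.]
collar_mark top 0.75 [0.4547 0.1576 0.0355] [192. 192.]
collar_mark top 0.6 [ 0.4727 -0.0257  0.0507] [264. 183.]
collar_mark scene 0.76 [0.452  0.1552 0.0354] [215. 187.]
collar_mark scene 0.56 [ 0.4697 -0.0233  0.0487] [267. 199.]
eyepiece top 0.72 [ 0.4392 -0.1891 -0.0023] [326. 197.]
eyepiece scene 0.86 [ 0.4349 -0.1894  0.0011] [311. 245.]
objective top 0.52 [ 0.4847 -0.2812 -0.0005] [361. 179.]
objective top 0.5 [ 0.4386 -0.1874 -0.0017] [326. 197.]
objective scene 0.73 [ 0.481  -0.2885 -0.0009] [362. 254.]
{'t': 0.7, 'joint_pos': array([-1.2856,  0.2586,  0.0215,  1.3337, -0.    ,  1.4182]), 'qvel': array([ 0.0019,  0.0004,  0.0007,  0.001 , -0.0004,  0.0015]), 'joint_efforts': array([ -0.0017, -55.5229,  34.4685,   0.001 ,  -0.0003,  -0.    ]), 'position': array([ 0.2332, -0.4981,  0.2503]), 'tcp_rot': array([ 0.9761,  0.2172, -0.    ,  0.    ]), 'force': array([-0.8367, -0.2756, -0.3416]), 'ft_torque': array([-0.0036,  0.0212, -0.017 ]), 'finger_force': 0.0, 'gripper_width': 0.0852774525415905}
{'fovy': 57.72534156156808, 'cx': 257.42621598755943, 'cy': 186.03554112712186}
```

View pics/top.png

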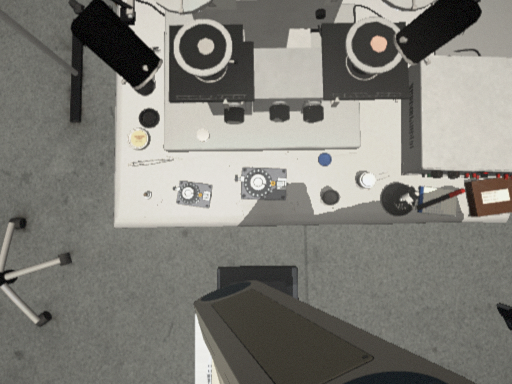

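View pics/scene.png

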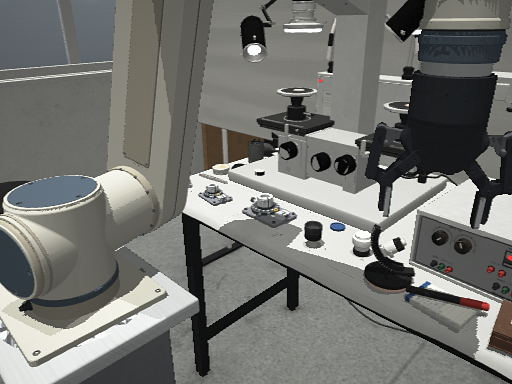

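Top picture: large mount at (262,184), smaller look-alike at (193,193), a small stub at (148,195), eyepiece at (330,197), objective at (367,180). Crop next.

```bash
python3 - <<'E'
from h import *
save('crop1.png',cv2.imread('pics/top.png')[:,:,::-1],(130,155,290,215),5)
print(camera_model('wrist'))
E
```

```text
{'fovy': 65.67653598656524, 'cx': 257.89272817044684, 'cy': 191.6731726506543, 'world_to_cam': array([[ 4.23901773e-01, -9.05707930e-01, -6.57351507e-04,
        -5.50641747e-01],
       [-8.65067675e-01, -4.05095525e-01,  2.95897842e-01,
        -3.92065846e-02],
       [-2.68263312e-01, -1.24862966e-01, -9.55219365e-01,
         3.79268506e-01],
       [ 0.00000000e+00,  0.00000000e+00,  0.00000000e+00,
         1.00000000e+00]])}
```

View pics/crop1.png

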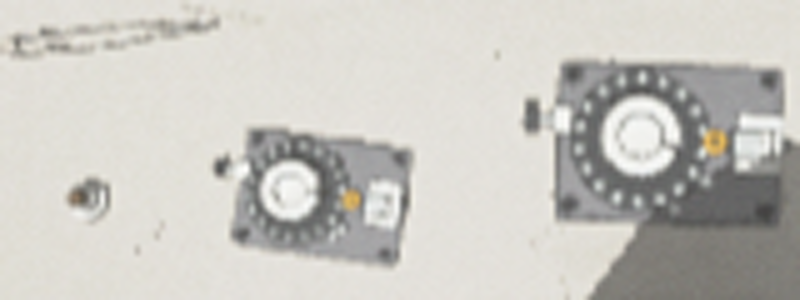

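Crop: the large mount, right, is the one meant: collar centre about (640,133) in the crop, with its roller on world −y. The smaller look-alike is at (290,190). The stub is at (95,198). I'll swing over for a close view.

>>> step_arm([
  {"dp":[0.4,1,0],"turn":[0,0,0.6]},
  {"dp":[0.4,1,0],"turn":[0,0,0.6]},
  {"dp":[0.4,1,0],"turn":[0,0,0.6]},
  {"dp":[0.4,1,0],"turn":[0,0,0.6]},
  {"dp":[0.4,1,0],"turn":[0,0,0.6]},
  {"dp":[0.4,1,0],"turn":[0,0,0.6]},
  {"dp":[0.4,1,0],"turn":[0,0,0.6]},
  {"dp":[0.4,1,0],"turn":[0,0,0.6]},
  {"dp":[0.4,1,0],"turn":[0,0,0.6]},
  {"dp":[0.4,1,0],"turn":[0,0,0.6]},
])

```text
t: 1.7
position: [0.3134, -0.2968, 0.2504]
tcp_rot: [0.896, 0.444, 0.0, 0.0]
force: [0.3, -0.5, -0.6]
gripper_width: 0.0853
finger_force: 0.0
```

>>> step_arm([
  {"dp":[0.5,1,0],"turn":[0,0,0.6]},
  {"dp":[0.5,1,0],"turn":[0,0,0.6]},
  {"dp":[0.5,1,0],"turn":[0,0,0.6]},
  {"dp":[0.5,1,0],"turn":[0,0,0.6]},
  {"dp":[0.5,1,0],"turn":[0,0,0.6]},
  {"dp":[0.5,1,0],"turn":[0,0,0.6]},
  {"dp":[0.5,1,0],"turn":[0,0,0.6]},
  {"dp":[0.5,1,0],"turn":[0,0,0.6]},
  {"dp":[0.5,1,0],"turn":[0,0,0.6]},
  {"dp":[0.5,1,0],"turn":[0,0,0.6]},
])

```text
t: 2.7
position: [0.4133, -0.0968, 0.2505]
tcp_rot: [0.765, 0.645, 0.0, 0.0]
force: [-0.6, -0.0, -0.2]
gripper_width: 0.0855
finger_force: 0.0
```

>>> step_arm([
  {"dp":[0.5,1,-0.5],"turn":[0,0,0.6]},
  {"dp":[0.5,1,-0.5],"turn":[0,0,0.6]},
  {"dp":[0.5,1,-0.5],"turn":[0,0,0.5]},
  {"dp":[0.5,1,-0.5],"turn":[0,0,0.4]},
  {"dp":[0.5,1,-0.5],"turn":[0,0,0]},
  {"dp":[0.5,1,-0.5],"turn":[0,0,0]},
  {"dp":[0,0,0],"turn":[0,0,0]},
  {"dp":[0,0,0],"turn":[0,0,0]},
])

```text
t: 3.5
position: [0.4728, 0.0224, 0.1903]
tcp_rot: [0.708, 0.706, -0.0, -0.0]
force: [-0.5, -0.0, -0.7]
gripper_width: 0.0854
finger_force: 0.0
```

```bash
python3 - <<'E'
from h import *
np.set_printoptions(precision=4,suppress=True)
s=r.get_state();print(s['position'],s['tcp_rot'],s['t'],r.finger_overhang)
m=camera_model('wrist');a=get_image('wrist');save('w1.png',a,None,1.5);np.savez('w1.npz',a=a,m=m,allow_pickle=True)
for n in ['index_mount','collar','collar_mark','collar_top','cast_stub']:
    for d in spotter.spot_point(n,'wrist'): print(n,round(d['conf'],2),np.array(d['location']),proj('wrist',d['location'],m).round())
E
```

```text
[0.4728 0.0224 0.1903] [ 0.7082  0.706  -0.0002 -0.0001] 3.5 0.019
index_mount 0.83 [ 0.4782 -0.0074 -0.0053] [263. 196.]
index_mount 0.7 [0.4582 0.168  0.0031] [242.  19.]
collar 0.93 [ 0.4776 -0.0098  0.0007] [263. 200.]
collar 0.66 [ 0.4529  0.1726 -0.0013] [237.  15.]
collar_mark 0.83 [0.4531 0.153  0.0353] [234.  30.]
collar_mark 0.82 [ 0.4677 -0.024   0.0476] [253. 230.]
collar_top 0.92 [0.4559 0.1706 0.0328] [238.   6.]
collar_top 0.63 [ 0.4753 -0.0062  0.0503] [261. 213.]
collar_top 0.6 [ 0.4774 -0.007  -0.0047] [263. 196.]
```

View pics/w1.png

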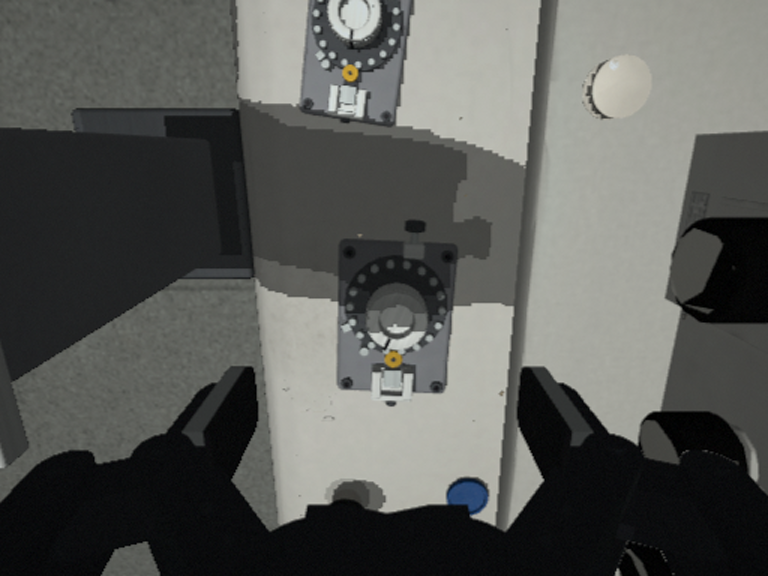

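Wrist picture (1.5×): large mount with collar top about (397,315), mark about (388,345), roller (393,359), corner screws (349,252),(447,257),(437,386),(347,383); small look-alike at the top.

```bash
python3 - <<'E'
from h import *
np.set_printoptions(precision=4,suppress=True)
m=camera_model('wrist')
c=[ray('wrist',(np.array(p)+.5)/1.5-.5,.01,m)[:2] for p in [(349,252),(447,257),(437,386),(347,383)]]
print(np.array(c),np.mean(c,0)); u=c[0]+c[1]-c[2]-c[3]; print(np.degrees(np.arctan2(-u[0],u[1])))
for p,z in [((397,315),.0485),((388,345),.0485),((393,359),.024),((415,226),.018)]: print(ray('wrist',(np.array(p)+.5)/1.5-.5,z,m))
a=np.load('w1.npz',allow_pickle=True)['a']
for cen in [(.4765,-.008)]:
    b=a.copy()
    b=cv2.resize(b[140:280,200:330],None,fx=5,fy=5,interpolation=cv2.INTER_CUBIC)
    for R,z,col in [(.020,.0485,(255,0,0)),(.0115,.0485,(0,255,0)),(.036,.024,(0,0,255))]:
        pts=[(proj('wrist',(cen[0]+R*np.cos(t),cen[1]+R*np.sin(t),z),m)-[200,140]+.5)*5 for t in np.linspace(0,6.28,60)]
        for p in pts: cv2.circle(b,tuple(int(v) for v in p),1,col,-1)
    save('w1c.png',b)
E
```

```text
[[ 0.4463  0.028 ]
 [ 0.5146  0.024 ]
 [ 0.5104 -0.0771]
 [ 0.4416 -0.0741]] [ 0.4782 -0.0248]
-2.520356138197683
[ 0.4789 -0.0045  0.0485]
[ 0.4731 -0.0252  0.0485]
[ 0.4766 -0.0473  0.024 ]
[0.4915 0.0472 0.018 ]
```

View pics/w1c.png

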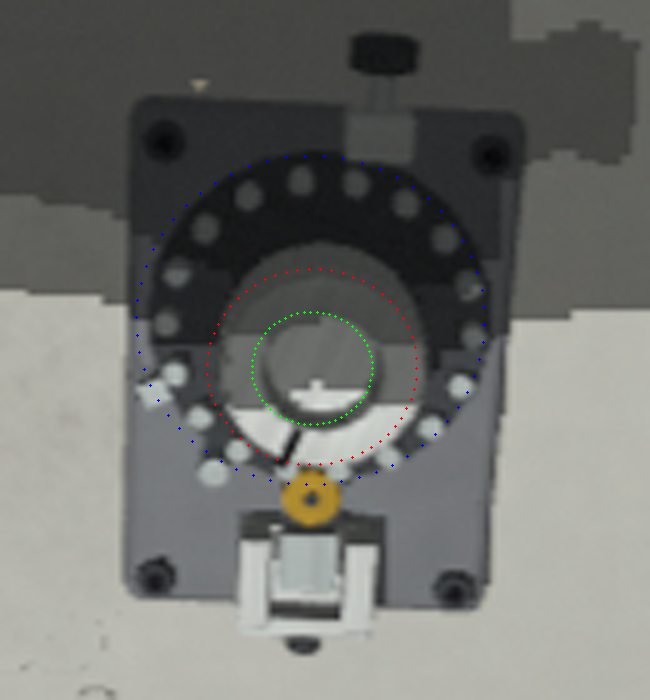

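Collar centre by the overlay correction: (0.4784, −0.0083). The mount is yawed about −2.5° and the mark sits about 20° clockwise of home, so one click. Next, a look at the stub.

>>> step_arm([
  {"dp":[-0.1,1,0]},
  {"dp":[-0.1,1,0]},
  {"dp":[-0.1,1,0]},
  {"dp":[-0.1,1,0]},
  {"dp":[-0.1,1,0]},
  {"dp":[-0.1,1,0]},
  {"dp":[-0.1,1,0]},
  {"dp":[-0.1,1,0]},
  {"dp":[-0.1,1,0]},
  {"dp":[-0.1,1,0]},
])

```text
validation failed for argument at $.in...
```

>>> step_arm([
  {"dp":[0,1,-0.5]},
  {"dp":[0,1,-0.5]},
  {"dp":[0,1,-0.5]},
  {"dp":[0,0.5,-0.5]},
  {"dp":[0,0,0]},
  {"dp":[0,0,0]},
])

```text
validation failed for argument at $.in...
```

```bash
python3 - <<'E'
from h import *
np.set_printoptions(precision=4,suppress=True)
s=r.get_state();print(s['position'],s['tcp_rot'],s['t'])
m=camera_model('wrist');a=get_image('wrist');np.savez('w2.npz',a=a)
for d in spotter.spot_point('cast_stub','wrist'): print(round(d['conf'],2),np.array(d['location']),proj('wrist',d['location'],m).round())
for d in spotter.regions_of('cast_stub','wrist'):
    v,u=np.nonzero(d['mask']);print(d['conf'],u.min(),u.max(),v.min(),v.max(),len(u))
    if d is not None: best=(u,v); break
cx,cy=int(best[0].mean()),int(best[1].mean()); x0,y0=max(cx-50,0),max(cy-50,0)
b=cv2.resize(a[y0:y0+100,x0:x0+100],None,fx=6,fy=6,interpolation=cv2.INTER_CUBIC)
cen=spotter.spot_point('cast_stub','wrist'); cen=np.array(cen[0]['location'])if cen else ray('wrist',(cx,cy),.01,m); print(cen)
for R,z,col in [(.010,0,(255,0,0)),(.010,.009,(0,255,0)),(.007,.019,(0,0,255)),(.0045,.03,(255,255,0))]:
    for t in np.linspace(0,6.28,40):
        p=(proj('wrist',(cen[0]+R*np.cos(t),cen[1]+R*np.sin(t),z),m)-[x0,y0]+.5)*6; cv2.circle(b,tuple(int(v) for v in p),1,col,-1)
save('w2c.png',b)
E
```

```text
[0.4731 0.0213 0.1907] [0.7092 0.705  0.0002 0.0003] 3.8Traceback (most recent call last):
  File "<stdin>", line 9, in <module>
NameError: name 'best' is not defined
```

>>> step_arm([
  {"dp":[-0.1,1,0],"turn":[0,0,0]},
  {"dp":[-0.1,1,0],"turn":[0,0,0]},
  {"dp":[-0.1,1,0],"turn":[0,0,0]},
  {"dp":[-0.1,1,0],"turn":[0,0,0]},
  {"dp":[-0.1,1,0],"turn":[0,0,0]},
  {"dp":[-0.1,1,0],"turn":[0,0,0]},
  {"dp":[-0.1,1,0],"turn":[0,0,0]},
  {"dp":[-0.1,1,0],"turn":[0,0,0]},
  {"dp":[-0.1,1,0],"turn":[0,0,0]},
  {"dp":[-0.1,1,0],"turn":[0,0,0]},
])

```text
t: 4.95
position: [0.4531, 0.2226, 0.1903]
tcp_rot: [0.709, 0.705, 0.0, 0.0]
force: [0.0, 0.3, -0.1]
gripper_width: 0.0855
finger_force: 0.0
```

>>> step_arm([
  {"dp":[0,1,-0.5],"turn":[0,0,0]},
  {"dp":[0,1,-0.5],"turn":[0,0,0]},
  {"dp":[0,1,-0.5],"turn":[0,0,0]},
  {"dp":[0,0.5,-0.5],"turn":[0,0,0]},
  {"dp":[0,0,0],"turn":[0,0,0]},
  {"dp":[0,0,0],"turn":[0,0,0]},
])

```text
t: 5.55
position: [0.4531, 0.2914, 0.1502]
tcp_rot: [0.709, 0.705, -0.0, -0.0]
force: [-0.2, 0.5, -0.6]
gripper_width: 0.0855
finger_force: 0.0
```

```bash
python3 - <<'E'
from h import *
np.set_printoptions(precision=4,suppress=True)
s=r.get_state();print(s['position'],s['tcp_rot'],s['t'])
m=camera_model('wrist');a=get_image('wrist');np.savez('w2.npz',a=a)
L=spotter.spot_point('cast_stub','wrist')
for d in L: print(round(d['conf'],2),np.array(d['location']),proj('wrist',d['location'],m).round())
cen=np.array(L[0]['location']) if L else np.array([.452,.284,0])
x0,y0=(proj('wrist',(cen[0],cen[1],.015),m)-50).astype(int).clip(0)
b=cv2.resize(a[y0:y0+100,x0:x0+100],None,fx=6,fy=6,interpolation=cv2.INTER_CUBIC)
for R,z,col in [(.010,0,(255,0,0)),(.010,.009,(0,255,0)),(.007,.019,(0,0,255)),(.0045,.03,(255,255,0))]:
    for t in np.linspace(0,6.28,40):
        p=(proj('wrist',(cen[0]+R*np.cos(t),cen[1]+R*np.sin(t),z),m)-[x0,y0]+.5)*6; cv2.circle(b,tuple(int(v) for v in p),1,col,-1)
save('w2c.png',b)
E
```

```text
[0.4531 0.2914 0.1502] [ 0.7088  0.7054 -0.0004 -0.    ] 5.55
0.75 [0.4538 0.2817 0.0007] [259. 191.]
```

View pics/w2c.png

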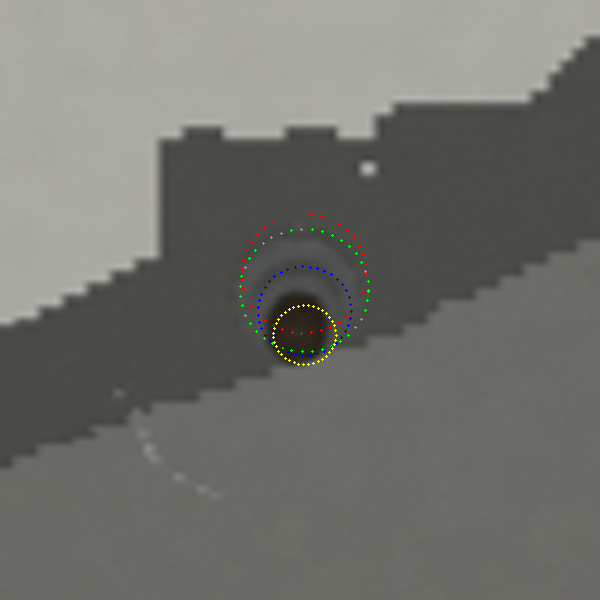

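Crop: dark bullet top at about (300,328), overlay at (305,335); the corrected stub position is (0.4531, 0.2822). Descending with the jaw part open.

>>> step_arm([
  {"dp":[0,-0.46,-0.5],"turn":[0,0,0]},
  {"dp":[0,0,-1],"turn":[0,0,0]},
  {"dp":[0,0,-1],"turn":[0,0,0]},
  {"dp":[0,0,-1],"turn":[0,0,0]},
  {"dp":[0,0,-1],"turn":[0,0,0]},
  {"dp":[0,0,-1],"turn":[0,0,0]},
  {"dp":[0,0,0],"turn":[0,0,0]},
  {"dp":[0,0,0],"turn":[0,0,0]},
], jaw=-0.3)

```text
t: 6.45
position: [0.4532, 0.2819, 0.0404]
tcp_rot: [0.709, 0.705, -0.0, -0.0]
force: [0.5, 0.6, 0.6]
gripper_width: 0.03
finger_force: 0.0
```

```bash
python3 - <<'E'
from h import *
a=get_image('wrist');save('w3.png',a)
print(r.finger_overhang,proj('wrist',r.get_state()['position']))
E
```

```text
0.019 [258.57516037 265.51722844]
```

View pics/w3.png

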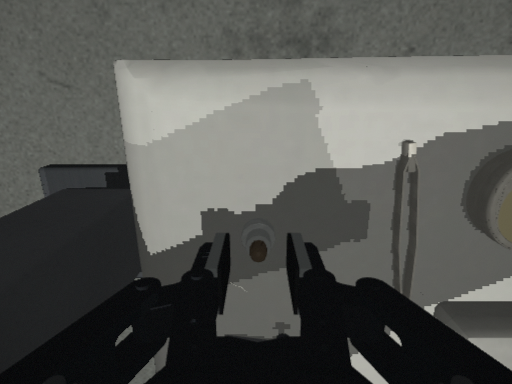

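Picture: the bullet top at (258,248) sits between the fingers (216–303).

```bash
python3 - <<'E'
from h import *
for y in (.278,.280,.282,.284): print(y,proj('wrist',(.4531,y,.0305)),proj('wrist',(.4531,y+.01,.009)))
E
```

```text
0.278 [257.60237331 261.90985659] [257.53130931 226.53143043]
0.28 [257.57897762 258.40520986] [257.51011462 223.26967435]
0.282 [257.55539775 254.87297314] [257.48877061 219.98493936]
0.284 [257.53163151 251.31281934] [257.46727569 216.67698177]
```

```bash
python3 - <<'E'
import cv2
a=cv2.imread('pics/w3.png')[210:275,225:290]
g=a.astype(int)
for v in range(5,55,2): print(v+210,g[v,33].tolist(),g[v,30].tolist())
E
```

```text
215 [67, 70, 70] [67, 69, 69]
217 [67, 69, 69] [66, 69, 69]
219 [63, 64, 63] [64, 63, 63]
221 [66, 68, 66] [66, 67, 66]
223 [77, 79, 76] [67, 69, 67]
225 [75, 77, 75] [75, 77, 74]
227 [77, 78, 77] [75, 77, 75]
229 [64, 65, 63] [64, 66, 64]
231 [62, 64, 62] [62, 64, 62]
233 [62, 64, 62] [63, 64, 62]
235 [67, 69, 67] [62, 64, 62]
237 [73, 75, 72] [71, 73, 72]
239 [66, 68, 68] [72, 74, 72]
241 [22, 29, 35] [29, 34, 38]
243 [23, 30, 35] [22, 29, 35]
245 [24, 31, 36] [23, 29, 36]
247 [25, 31, 37] [25, 32, 38]
249 [27, 34, 40] [24, 32, 37]
251 [26, 33, 40] [26, 34, 40]
253 [34, 41, 47] [26, 35, 42]
255 [32, 41, 47] [27, 35, 41]
257 [27, 35, 42] [27, 35, 41]
259 [29, 35, 42] [28, 34, 41]
261 [25, 34, 40] [39, 45, 47]
263 [65, 68, 67] [66, 69, 68]
```

>>> step_arm([
  {"dp":[0,0,-0.26],"turn":[0,0,0]},
  {"dp":[0,0,-0.25],"turn":[0,0,0]},
  {"dp":[0,0,0],"turn":[0,0,0]},
])

```text
t: 6.8
position: [0.453, 0.2826, 0.0298]
tcp_rot: [0.709, 0.705, -0.0, -0.0]
force: [-0.1, -0.4, 0.1]
gripper_width: 0.03
finger_force: 0.0
```

>>> step_arm([
  {"dp":[0,0,0],"turn":[0,0,0]},
  {"dp":[0,0,0],"turn":[0,0,0]},
  {"dp":[0,0,0],"turn":[0,0,0]},
  {"dp":[0,0,0],"turn":[0,0,0]},
  {"dp":[0,0,0],"turn":[0,0,0]},
], jaw=-1, squeeze=30)

```text
t: 7.3
position: [0.4532, 0.2828, 0.0302]
tcp_rot: [0.709, 0.705, 0.0, 0.0]
force: [-0.0, -0.2, 1.7]
gripper_width: 0.0115
finger_force: 29.3
```

>>> step_arm([
  {"dp":[0,0,0.3],"turn":[0,0,0]},
  {"dp":[0,0,1],"turn":[0,0,0]},
  {"dp":[0,0,1],"turn":[0,0,0]},
  {"dp":[0,0,1],"turn":[0,0,0]},
  {"dp":[0,0,0.7],"turn":[0,0,0]},
  {"dp":[0,0,0],"turn":[0,0,0]},
])

```text
t: 7.9
position: [0.454, 0.2831, 0.1121]
tcp_rot: [0.709, 0.705, 0.002, 0.001]
force: [0.9, 0.2, -1.2]
gripper_width: 0.0117
finger_force: 29.3
```

```bash
python3 - <<'E'
from h import *
s=r.get_state();p=s['position'];print(p)
m=camera_model('wrist');a=get_image('wrist')
b=cv2.resize(a[200:300,207:307],None,fx=6,fy=6,interpolation=cv2.INTER_CUBIC)
zb=p[2]-.030
for R,z,col in [(.010,0,(255,0,0)),(.010,.009,(0,255,0)),(.007,.019,(0,0,255)),(.0045,.0305,(255,255,0))]:
    for t in np.linspace(0,6.28,40):
        q=(proj('wrist',(p[0]+R*np.cos(t),p[1]-.0006+R*np.sin(t),zb+z),m)-[207,200]+.5)*6; cv2.circle(b,tuple(int(v) for v in q),1,col,-1)
save('w4c.png',b)
E
```

```text
[0.45403541 0.28306455 0.11212691]
```

View pics/w4c.png

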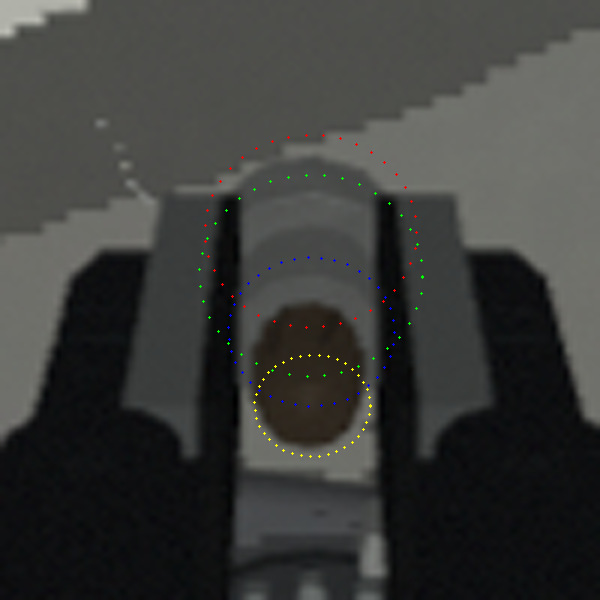

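Crop: the stub is held upright and centred in x. Its plug rear edge is at row 157–190 against the predicted 135–175, so it sits about 2.3 mm to −y of the TCP. Carrying it to the collar.

>>> step_arm([
  {"dp":[0.1,-1,0],"turn":[0,0,0]},
  {"dp":[0.1,-1,0],"turn":[0,0,0]},
  {"dp":[0.1,-1,0],"turn":[0,0,0]},
  {"dp":[0.1,-1,0],"turn":[0,0,0]},
  {"dp":[0.1,-1,0],"turn":[0,0,0]},
  {"dp":[0.1,-1,0],"turn":[0,0,0]},
  {"dp":[0.1,-1,0],"turn":[0,0,0]},
  {"dp":[0.1,-1,0],"turn":[0,0,0]},
  {"dp":[0.1,-1,0],"turn":[0,0,0]},
  {"dp":[0.1,-1,0],"turn":[0,0,0]},
])

```text
t: 8.95
position: [0.4726, 0.0818, 0.1091]
tcp_rot: [0.709, 0.705, -0.001, -0.001]
force: [0.4, -0.0, 0.1]
gripper_width: 0.0117
finger_force: 29.3
```

>>> step_arm([
  {"dp":[0.1,-1,0],"turn":[0,0,0]},
  {"dp":[0.1,-1,0],"turn":[0,0,0]},
  {"dp":[0.05,-1,0],"turn":[0,0,0]},
  {"dp":[0,-0.9,0],"turn":[0,0,0]},
  {"dp":[0,-0.5,-0.2],"turn":[0,0,0]},
  {"dp":[0,0,-0.5],"turn":[0,0,0]},
  {"dp":[0,0,-0.6],"turn":[0,0,0]},
  {"dp":[0,0,0],"turn":[0,0,0]},
  {"dp":[0,0,0],"turn":[0,0,0]},
])

```text
t: 9.85
position: [0.4777, -0.0046, 0.0835]
tcp_rot: [0.709, 0.706, -0.0, -0.001]
force: [0.7, 0.3, -0.0]
gripper_width: 0.0119
finger_force: 29.3
```

```bash
python3 - <<'E'
from h import *
s=r.get_state();p=s['position'];print(p,s['tcp_rot'])
m=camera_model('wrist');a=get_image('wrist')
b=cv2.resize(a[180:280,207:307],None,fx=6,fy=6,interpolation=cv2.INTER_CUBIC)
for cx,cy,R,z,col in [(.4784,-.0083,.020,.0485,(255,0,0)),(.4784,-.0083,.0115,.0485,(0,255,0)),(p[0],p[1]-.0023,.010,p[2]-.03,(255,255,0)),(p[0],p[1]-.0023,.010,p[2]-.021,(255,0,255))]:
    for t in np.linspace(0,6.28,50):
        q=(proj('wrist',(cx+R*np.cos(t),cy+R*np.sin(t),z),m)-[207,180]+.5)*6; cv2.circle(b,tuple(int(v) for v in q),1,col,-1)
save('w5c.png',b)
E
```

```text
[ 0.47769518 -0.00463753  0.08347594] [ 7.08633759e-01  7.05576075e-01 -3.63296386e-04 -6.82476102e-04]
```

View pics/w5c.png

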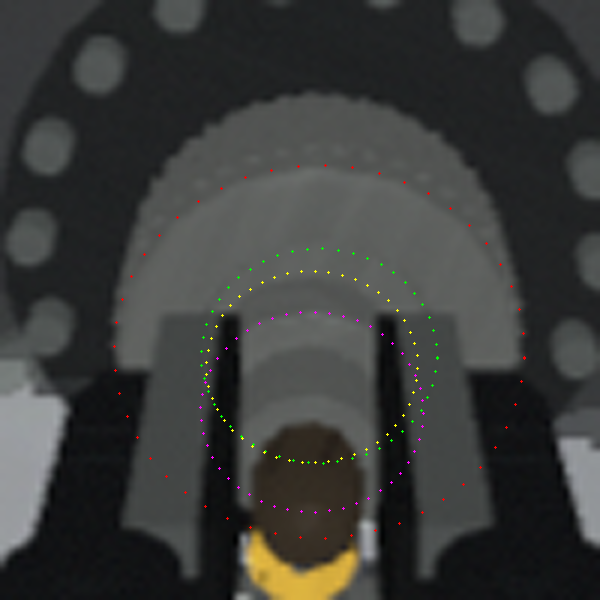

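```bash
python3 - <<'E'
from h import *
s=r.get_state();p=s['position'];print(p)
a=get_image('wrist').mean(2)
for c in (250,255,258,262,266): print(c,a[204:252,c].round().astype(int).tolist())
E
```

```text
[ 0.47804672 -0.00476292  0.0839119 ]
250 [82, 82, 84, 81, 84, 99, 102, 100, 99, 97, 97, 96, 95, 94, 96, 97, 96, 94, 93, 93, 93, 93, 93, 90, 84, 85, 86, 85, 83, 90, 98, 96, 96, 97, 97, 98, 88, 83, 81, 80, 81, 83, 82, 82, 88, 93, 94, 95]
255 [81, 84, 85, 86, 101, 105, 103, 100, 99, 97, 96, 94, 94, 93, 93, 91, 94, 95, 97, 96, 96, 96, 90, 84, 85, 86, 86, 84, 91, 102, 98, 98, 99, 99, 86, 82, 82, 81, 83, 83, 83, 83, 90, 93, 95, 94, 82, 49]
258 [90, 85, 87, 96, 104, 100, 97, 95, 94, 94, 93, 93, 93, 92, 92, 92, 96, 96, 97, 98, 97, 97, 86, 82, 86, 88, 86, 86, 102, 97, 98, 99, 101, 92, 84, 83, 82, 81, 82, 83, 84, 85, 94, 95, 96, 95, 67, 45]
262 [91, 87, 84, 84, 100, 99, 97, 94, 94, 94, 94, 94, 95, 95, 97, 95, 93, 93, 92, 93, 92, 92, 89, 83, 83, 83, 85, 86, 93, 106, 101, 100, 97, 95, 86, 81, 82, 82, 82, 81, 81, 82, 86, 94, 94, 94, 94, 58]
266 [84, 87, 82, 82, 89, 101, 102, 99, 98, 96, 97, 95, 94, 94, 93, 92, 92, 91, 91, 93, 93, 94, 94, 95, 87, 83, 81, 81, 81, 86, 97, 96, 94, 94, 94, 91, 86, 82, 79, 82, 81, 81, 80, 81, 87, 93, 95, 94]
```

>>> step_arm([
  {"dp":[0.03,-0.06,0],"turn":[0,0,0]},
  {"dp":[0,0,-0.15],"turn":[0,0,0]},
  {"dp":[0,0,-0.15],"turn":[0,0,0]},
  {"dp":[0,0,-0.1],"turn":[0,0,0]},
  {"dp":[0,0,0],"turn":[0,0,0]},
])

```text
t: 10.45
position: [0.4785, -0.0065, 0.0757]
tcp_rot: [0.709, 0.705, -0.0, -0.0]
force: [-0.3, -0.2, -0.5]
gripper_width: 0.0118
finger_force: 29.3
```

>>> step_arm([
  {"dp":[0,0,-0.1],"turn":[0,0,0]},
  {"dp":[0,0,0],"turn":[0,0,0]},
])

```text
t: 10.65
position: [0.4787, -0.0065, 0.0739]
tcp_rot: [0.709, 0.705, -0.0, -0.0]
force: [-0.4, -0.7, -1.4]
gripper_width: 0.0115
finger_force: 29.3
```

>>> step_arm([
  {"dp":[0,0,-0.1],"turn":[0,0,0]},
  {"dp":[0,0,-0.08],"turn":[0,0,0]},
  {"dp":[0,0,0],"turn":[0,0,0]},
])

```text
t: 10.95
position: [0.4786, -0.0065, 0.0702]
tcp_rot: [0.709, 0.705, -0.0, -0.0]
force: [0.2, 1.1, -0.5]
gripper_width: 0.0117
finger_force: 29.3
```

>>> step_arm([
  {"dp":[0,0,-0.05],"turn":[0,0,0]},
  {"dp":[0,0,0],"turn":[0,0,0]},
])

```text
t: 11.15
position: [0.4788, -0.0065, 0.0697]
tcp_rot: [0.709, 0.705, 0.0, 0.0]
force: [0.2, -0.7, 1.4]
gripper_width: 0.0113
finger_force: 29.5
```

>>> step_arm([
  {"dp":[0,0,-0.04],"turn":[0,0,0]},
  {"dp":[0,0,0],"turn":[0,0,0]},
])

```text
t: 11.35
position: [0.4789, -0.0066, 0.0695]
tcp_rot: [0.709, 0.705, 0.0, 0.0]
force: [-3.1, 0.8, 11.4]
gripper_width: 0.012
finger_force: 30.3
```

Floor contact at z ≈ 0.0697, as expected for a seated stub. Release and back off.

>>> step_arm([
  {"dp":[0,0,0.03],"turn":[0,0,0]},
  {"dp":[0,0,0],"turn":[0,0,0]},
  {"dp":[0,0,0],"turn":[0,0,0]},
  {"dp":[0,0,0],"turn":[0,0,0]},
  {"dp":[0,0,0.3],"turn":[0,0,0]},
  {"dp":[0,0,1],"turn":[0,0,0]},
  {"dp":[0,0,1],"turn":[0,0,0]},
  {"dp":[0,0,1],"turn":[0,0,0]},
  {"dp":[0,0,0],"turn":[0,0,0]},
  {"dp":[0,0,0],"turn":[0,0,0]},
], jaw=-0.2)

```text
t: 12.35
position: [0.4789, -0.0065, 0.1355]
tcp_rot: [0.709, 0.705, 0.0, 0.0]
force: [-0.1, -0.1, -0.7]
gripper_width: 0.0343
finger_force: 0.0
```

```bash
python3 - <<'E'
from h import *
s=r.get_state();p=s['position'];print(p,s['t'],s['gripper_width'])
m=camera_model('wrist');a=get_image('wrist')
np.savez('w6.npz',a=a)
b=cv2.resize(a[160:290,187:327],None,fx=5,fy=5,interpolation=cv2.INTER_CUBIC)
for R,z,col in [(.020,.0485,(255,0,0)),(.0115,.0485,(0,255,0)),(.010,.0485,(255,0,255)),(.0045,.070,(255,255,0))]:
    for t in np.linspace(0,6.28,50):
        q=(proj('wrist',(.4784+R*np.cos(t),-.0083+R*np.sin(t),z),m)-[187,160]+.5)*5; cv2.circle(b,tuple(int(v) for v in q),1,col,-1)
save('w6c.png',b)
E
```

```text
[ 0.47885662 -0.00653374  0.13546659] 12.35 0.03426570272089308
```

View pics/w6c.png

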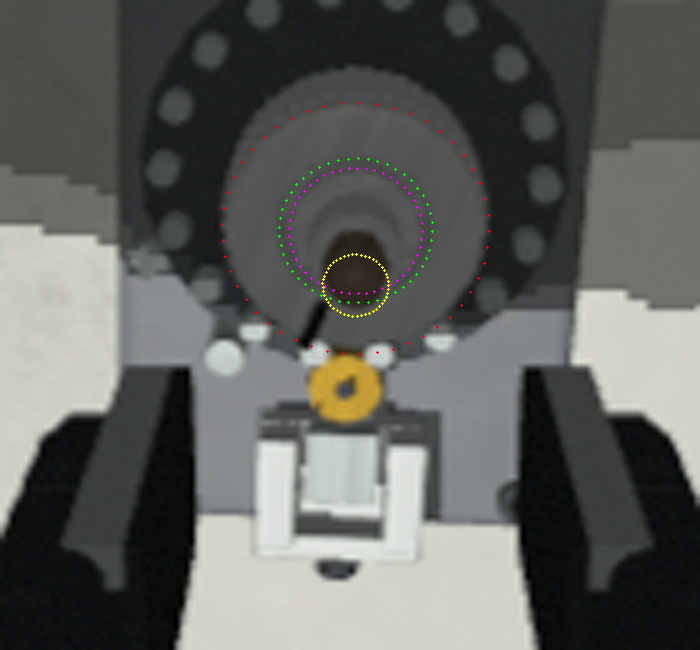

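Crop: the stub stands upright in the bore, plug top flush and centred, bullet nose at (356,265), mark at (312,325). That is still one click from home. Gripping the collar next; no more views, numbers only.

>>> step_arm([
  {"dp":[-0.025,-0.09,0],"turn":[0,0,0]},
  {"dp":[0,0,0],"turn":[0,0,0]},
  {"dp":[0,0,0],"turn":[0,0,0]},
  {"dp":[0,0,-1],"turn":[0,0,0]},
  {"dp":[0,0,-1],"turn":[0,0,0]},
  {"dp":[0,0,-1],"turn":[0,0,0]},
  {"dp":[0,0,-0.9],"turn":[0,0,0]},
  {"dp":[0,0,-0.47],"turn":[0,0,0]},
  {"dp":[0,0,0],"turn":[0,0,0]},
], jaw=0.6)

```text
t: 13.3
position: [0.4776, -0.0082, 0.0468]
tcp_rot: [0.709, 0.705, -0.001, -0.001]
force: [-0.9, -0.2, 0.5]
gripper_width: 0.0685
finger_force: 0.0
```

>>> step_arm([
  {"dp":[0,0,0],"turn":[0,0,0]},
  {"dp":[0,0,0],"turn":[0,0,0]},
  {"dp":[0,0,0],"turn":[0,0,0]},
  {"dp":[0,0,0],"turn":[0,0,0]},
  {"dp":[0,0,0],"turn":[0,0,0]},
  {"dp":[0,0,0],"turn":[0,0,0]},
], jaw=-1, squeeze=60)

```text
t: 13.9
position: [0.4786, -0.0084, 0.049]
tcp_rot: [0.709, 0.705, 0.0, 0.001]
force: [-2.5, 0.1, 6.5]
gripper_width: 0.0383
finger_force: 59.6
```

```bash
cat > st.py <<'E'
from h import *
s=r.get_state();q=s['tcp_rot'];y=2*np.degrees(np.arctan2(q[1],q[0]))
print(round(s['t'],2),s['position'].round(4),'yaw',round(y,2),s['force'].round(1),s['ft_torque'].round(3),round(s['gripper_width'],4),s['finger_force'],s['joint_efforts'].round(2)[-1],s['joint_pos'].round(4))
E
python3 st.py
```

```text
13.9 [ 0.4786 -0.0084  0.049 ] yaw 89.72 [-2.5  0.1  6.5] [0.005 0.52  0.016] 0.0383 59.61573243141174 0.04 [-1.9300e-01  2.9180e-01 -4.9360e-01  7.8370e-01 -1.0000e-04  1.3826e+00]
```

>>> step_arm([
  {"dp":[0,0,0],"turn":[0,0,0.5]},
  {"dp":[0,0,0],"turn":[0,0,0.5]},
  {"dp":[0,0,0],"turn":[0,0,0.5]},
  {"dp":[0,0,0],"turn":[0,0,0]},
])

```text
t: 14.3
position: [0.4787, -0.0084, 0.0491]
tcp_rot: [0.665, 0.747, 0.0, 0.001]
force: [-2.4, 1.0, 4.5]
gripper_width: 0.038
finger_force: 59.9
```

```bash
python3 st.py
```

```text
14.3 [ 0.4787 -0.0084  0.0491] yaw 96.67 [-2.4  1.   4.5] [ 0.007  0.413 -0.079] 0.038 59.90405470132828 -0.55 [-1.9300e-01  2.9180e-01 -4.9360e-01  7.8360e-01 -1.0000e-04  1.2614e+00]
```

>>> step_arm([
  {"dp":[0,0,0],"turn":[0,0,0.5]},
  {"dp":[0,0,0],"turn":[0,0,0.5]},
  {"dp":[0,0,0],"turn":[0,0,0.5]},
  {"dp":[0,0,0],"turn":[0,0,0.5]},
  {"dp":[0,0,0],"turn":[0,0,0.4]},
  {"dp":[0,0,0],"turn":[0,0,0]},
])

```text
t: 14.9
position: [0.4789, -0.0084, 0.0491]
tcp_rot: [0.59, 0.807, 0.0, 0.001]
force: [-0.9, 0.5, 7.1]
gripper_width: 0.0382
finger_force: 60.3
```

```bash
python3 st.py
```

```text
14.9 [ 0.4789 -0.0084  0.0491] yaw 107.66 [-0.9  0.5  7.1] [0.171 0.285 0.144] 0.0382 60.33014237880707 -0.3 [-1.9300e-01  2.9190e-01 -4.9340e-01  7.8330e-01  1.0000e-04  1.0696e+00]
```

>>> step_arm([
  {"dp":[0,0,0],"turn":[0,0,0]},
])

```text
t: 15.0
position: [0.479, -0.0084, 0.0491]
tcp_rot: [0.591, 0.807, 0.001, 0.001]
force: [-1.3, 0.7, 4.7]
gripper_width: 0.0381
finger_force: 60.1
```

```bash
python3 st.py
```

```text
15.0 [ 0.479  -0.0084  0.0491] yaw 107.6 [-1.3  0.7  4.7] [0.069 0.293 0.154] 0.0381 60.084957741200924 0.08 [-1.9300e-01  2.9190e-01 -4.9340e-01  7.8330e-01  1.0000e-04  1.0707e+00]
```

>>> step_arm([
  {"dp":[0,0,0],"turn":[0,0,0.25]},
  {"dp":[0,0,0],"turn":[0,0,0]},
])

```text
t: 15.2
position: [0.479, -0.0084, 0.0491]
tcp_rot: [0.582, 0.813, 0.001, 0.001]
force: [-0.9, 0.6, 7.8]
gripper_width: 0.038
finger_force: 60.4
```

```bash
python3 st.py
```

```text
15.2 [ 0.479  -0.0084  0.0491] yaw 108.8 [-0.9  0.6  7.8] [0.15  0.255 0.143] 0.038 60.386344492435455 -0.08 [-1.9290e-01  2.9200e-01 -4.9340e-01  7.8320e-01  1.0000e-04  1.0497e+00]
```

>>> step_arm([
  {"dp":[0,0,0],"turn":[0,0,0.25]},
  {"dp":[0,0,0],"turn":[0,0,0]},
])

```text
t: 15.4
position: [0.4789, -0.0084, 0.0491]
tcp_rot: [0.574, 0.819, 0.001, 0.001]
force: [-1.1, 1.5, 8.4]
gripper_width: 0.038
finger_force: 60.3
```

```bash
python3 st.py
```

```text
15.4 [ 0.4789 -0.0084  0.0491] yaw 109.94 [-1.1  1.5  8.4] [ 0.205  0.358 -0.015] 0.038 60.33819995820522 -0.24 [-1.9300e-01  2.9200e-01 -4.9350e-01  7.8320e-01  1.0000e-04  1.0298e+00]
```

>>> step_arm([
  {"dp":[0,0,0],"turn":[0,0,0.25]},
  {"dp":[0,0,0],"turn":[0,0,0.2]},
  {"dp":[0,0,0],"turn":[0,0,0]},
])

```text
t: 15.7
position: [0.479, -0.0083, 0.0491]
tcp_rot: [0.559, 0.829, 0.001, 0.001]
force: [0.7, 0.9, 8.2]
gripper_width: 0.0381
finger_force: 60.3
```

```bash
python3 st.py
```

```text
15.7 [ 0.479  -0.0083  0.0491] yaw 111.99 [0.7 0.9 8.2] [ 0.166  0.255 -0.089] 0.0381 60.26369780302048 -0.33 [-1.930e-01  2.920e-01 -4.934e-01  7.832e-01  2.000e-04  9.941e-01]
```

>>> step_arm([
  {"dp":[0,0,0],"turn":[0,0,0.25]},
  {"dp":[0,0,0],"turn":[0,0,0]},
])

```text
t: 15.9
position: [0.479, -0.0084, 0.0491]
tcp_rot: [0.551, 0.834, 0.001, 0.001]
force: [-0.7, 2.1, 6.6]
gripper_width: 0.038
finger_force: 59.9
```

```bash
python3 st.py
```

```text
15.9 [ 0.479  -0.0084  0.0491] yaw 113.08 [-0.7  2.1  6.6] [ 0.235  0.213 -0.769] 0.038 59.88483991473913 -1.04 [-1.931e-01  2.920e-01 -4.934e-01  7.832e-01  4.000e-04  9.749e-01]
```

Hard stop reached (−0.77 N m). Home detent at yaw ≈ 109.85°, so the third click is expected near 49.8°. Turning clockwise.

>>> step_arm([
  {"dp":[0,0,0],"turn":[0,0,-0.6]},
  {"dp":[0,0,0],"turn":[0,0,-0.6]},
  {"dp":[0,0,0],"turn":[0,0,-0.6]},
  {"dp":[0,0,0],"turn":[0,0,-0.6]},
  {"dp":[0,0,0],"turn":[0,0,-0.6]},
  {"dp":[0,0,0],"turn":[0,0,-0.6]},
  {"dp":[0,0,0],"turn":[0,0,-0.6]},
  {"dp":[0,0,0],"turn":[0,0,-0.6]},
  {"dp":[0,0,0],"turn":[0,0,-0.2]},
  {"dp":[0,0,0],"turn":[0,0,0]},
])

```text
t: 16.9
position: [0.4786, -0.0084, 0.049]
tcp_rot: [0.706, 0.708, 0.0, 0.001]
force: [-2.6, -1.1, 7.0]
gripper_width: 0.038
finger_force: 60.5
```

```bash
python3 st.py
```

```text
16.9 [ 0.4786 -0.0084  0.049 ] yaw 90.15 [-2.6 -1.1  7. ] [-0.021  0.527 -0.046] 0.038 60.46839226037264 0.19 [-1.9300e-01  2.9180e-01 -4.9370e-01  7.8360e-01 -1.0000e-04  1.3751e+00]
```

>>> step_arm([
  {"dp":[0,0,0],"turn":[0,0,-0.6]},
  {"dp":[0,0,0],"turn":[0,0,-0.6]},
  {"dp":[0,0,0],"turn":[0,0,-0.6]},
  {"dp":[0,0,0],"turn":[0,0,-0.6]},
  {"dp":[0,0,0],"turn":[0,0,-0.6]},
  {"dp":[0,0,0],"turn":[0,0,-0.6]},
  {"dp":[0,0,0],"turn":[0,0,-0.6]},
  {"dp":[0,0,0],"turn":[0,0,0]},
])

```text
t: 17.7
position: [0.4783, -0.0083, 0.049]
tcp_rot: [0.815, 0.58, 0.0, 0.0]
force: [-4.4, 0.1, 10.1]
gripper_width: 0.0378
finger_force: 60.6
```

```bash
python3 st.py
```

```text
17.7 [ 0.4783 -0.0083  0.049 ] yaw 70.83 [-4.4  0.1 10.1] [ 0.158  0.803 -0.145] 0.0378 60.64772251993418 0.47 [-1.9300e-01  2.9170e-01 -4.9390e-01  7.8410e-01 -1.0000e-04  1.7123e+00]
```

>>> step_arm([
  {"dp":[0,0,0],"turn":[0,0,-0.3]},
  {"dp":[0,0,0],"turn":[0,0,0]},
])

```text
t: 17.9
position: [0.4783, -0.0084, 0.049]
tcp_rot: [0.822, 0.57, 0.0, 0.0]
force: [-3.6, 1.0, 10.3]
gripper_width: 0.0381
finger_force: 60.7
```

```bash
python3 st.py
```

```text
17.9 [ 0.4783 -0.0084  0.049 ] yaw 69.52 [-3.6  1.  10.3] [0.153 0.849 0.059] 0.0381 60.71287125349045 0.35 [-1.9300e-01  2.9170e-01 -4.9390e-01  7.8410e-01 -2.0000e-04  1.7351e+00]
```

>>> step_arm([
  {"dp":[0,0,0],"turn":[0,0,-0.6]},
  {"dp":[0,0,0],"turn":[0,0,-0.6]},
  {"dp":[0,0,0],"turn":[0,0,-0.6]},
  {"dp":[0,0,0],"turn":[0,0,-0.6]},
  {"dp":[0,0,0],"turn":[0,0,-0.6]},
  {"dp":[0,0,0],"turn":[0,0,-0.5]},
  {"dp":[0,0,0],"turn":[0,0,-0.4]},
  {"dp":[0,0,0],"turn":[0,0,0]},
])

```text
t: 18.7
position: [0.478, -0.0082, 0.049]
tcp_rot: [0.9, 0.435, 0.0, 0.0]
force: [-5.6, 1.2, 12.2]
gripper_width: 0.0382
finger_force: 60.8
```

```bash
python3 st.py
```

```text
18.7 [ 0.478  -0.0082  0.049 ] yaw 51.62 [-5.6  1.2 12.2] [ 0.304  1.029 -0.138] 0.0382 60.79864002764225 0.29 [-1.9300e-01  2.9150e-01 -4.9420e-01  7.8450e-01  1.0000e-04  2.0477e+00]
```

>>> step_arm([
  {"dp":[0,0,0],"turn":[0,0,-0.2]},
  {"dp":[0,0,0],"turn":[0,0,-0.12]},
  {"dp":[0,0,0],"turn":[0,0,0]},
  {"dp":[0,0,0],"turn":[0,0,0]},
])

```text
t: 19.1
position: [0.478, -0.0082, 0.049]
tcp_rot: [0.905, 0.424, 0.0, 0.0]
force: [-5.0, 1.4, 12.0]
gripper_width: 0.038
finger_force: 60.8
```

```bash
python3 st.py
```

```text
19.1 [ 0.478  -0.0082  0.049 ] yaw 50.22 [-5.   1.4 12. ] [ 0.289  1.044 -0.117] 0.038 60.822162218391895 -0.06 [-1.9290e-01  2.9150e-01 -4.9420e-01  7.8450e-01  1.0000e-04  2.0722e+00]
```

>>> step_arm([
  {"dp":[0,0,0],"turn":[0,0,-0.08]},
  {"dp":[0,0,0],"turn":[0,0,0]},
  {"dp":[0,0,0],"turn":[0,0,0]},
  {"dp":[0,0,0],"turn":[0,0,0]},
])

```text
t: 19.5
position: [0.478, -0.0082, 0.049]
tcp_rot: [0.907, 0.422, 0.0, 0.0]
force: [-5.3, 1.7, 10.9]
gripper_width: 0.0377
finger_force: 60.7
```

```bash
python3 st.py; python3 - <<'E'
from h import *
for c in ('wrist','top','scene'):
    get_image(c)
    for n in ('collar_mark','cast_stub','collar','eyepiece','objective'):
        for d in spotter.spot_point(n,c):
            l=np.array(d['location'])
            if d['conf']>.4: print(c,n,round(d['conf'],2),l.round(4),'cw from roller %.1f'%(np.degrees(np.arctan2(-(l[0]-.4784),-(l[1]+.0083)))-2.5) if n=='collar_mark' else '')
E
python3 st.py
```

```text
19.5 [ 0.478  -0.0082  0.049 ] yaw 49.86 [-5.3  1.7 10.9] [0.238 1.083 0.052] 0.0377 60.69674279540777 -0.0 [-1.9290e-01  2.9150e-01 -4.9420e-01  7.8450e-01  1.0000e-04  2.0784e+00]
wrist collar_mark 0.69 [ 0.4591 -0.0145  0.0484] cw from roller 69.7
wrist cast_stub 0.96 [ 0.4824 -0.0085  0.0403] 
wrist collar 0.77 [ 0.4803 -0.0082  0.0047] 
wrist eyepiece 0.52 [ 0.457  -0.0144  0.0493] 
top collar_mark 0.8 [0.4559 0.1557 0.036 ] cw from roller 169.7
top collar 0.87 [ 0.4576  0.171  -0.0015] 
top objective 0.77 [ 0.4836 -0.2834  0.0006] 
scene collar_mark 0.6 [ 0.4603 -0.0137  0.0503] cw from roller 70.9
scene collar_mark 0.47 [0.4532 0.1555 0.0375] cw from roller 168.8
scene collar 0.85 [ 0.4799 -0.0044  0.0017] 
scene objective 0.69 [ 0.48   -0.2892 -0.0052] 
20.4 [ 0.478  -0.0082  0.049 ] yaw 49.86 [-4.8  0.9 10.7] [0.274 1.026 0.017] 0.0381 60.79966630786657 0.01 [-1.9300e-01  2.9150e-01 -4.9420e-01  7.8450e-01  1.0000e-04  2.0784e+00]
```

The third click is confirmed: the torque crosses zero at yaw 49.9°, exactly 60° from the home detent. The stub origin reads 0.040 m, so it is seated.

```bash
python3 -c "from bench import job_done; print(job_done())"
```

```text
the job is handed in; nothing more can be done
None
```

The stub is seated and released in the large mount's collar. The collar was turned back to its home stop, then three clicks clockwise, and is still gripped there; I handed the job in at about 20 s, and the arm went nowhere near the eyepiece or the objective.

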